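# Set out capacitors by height for board assembly

## Task

Low parts are soldered in first, so set the four black can capacitors out by height: stand each one upright on its own white disc, centred on it, the shortest on the disc beside the green circuit board and each next one taller, up to the tallest at the other end of the row. Let none of them fall over on the way.

Things in the scene. Friction and masses are not known exactly. Their poses are not given: they have to be found in the camera images.
- cap_40_center (a point): centre (half-way up, on the axis) of the shortest can capacitor: a loose upright solid cylinder 40 mm tall and 50 mm in diameter, black sleeve, bare aluminium top with two small steel screw terminals (3 mm high, not counted in the height); its z axis points up along the can; it starts standing on the table
- cap_55_center (a point): centre (half-way up, on the axis) of the second shortest can capacitor: a loose upright solid cylinder 55 mm tall and 35 mm in diameter, black sleeve, bare aluminium top with two small steel screw terminals (3 mm high, not counted in the height); its z axis points up along the can; it starts standing on the table
- cap_70_center (a point): centre (half-way up, on the axis) of the second tallest can capacitor: a loose upright solid cylinder 70 mm tall and 45 mm in diameter, black sleeve, bare aluminium top with two small steel screw terminals (3 mm high, not counted in the height); its z axis points up along the can; it starts standing on the table
- cap_85_center (a point): centre (half-way up, on the axis) of the tallest can capacitor: a loose upright solid cylinder 85 mm tall and 40 mm in diameter, black sleeve, bare aluminium top with two small steel screw terminals (3 mm high, not counted in the height); its z axis points up along the can; it starts standing on the table
- disc_a_top (a point): centre of the upper face of one of four identical fixed white discs, 66 mm in diameter, 3 mm thick, upper face 5 mm above the table; they lie about 90 mm apart, slightly staggered, in one row on a flat blue mat. The letters follow no order: which disc lies where in the row changes every time; z axis up
- disc_b_top (a point): centre of the upper face of one of four identical fixed white discs, 66 mm in diameter, 3 mm thick, upper face 5 mm above the table; they lie about 90 mm apart, slightly staggered, in one row on a flat blue mat. The letters follow no order: which disc lies where in the row changes every time; z axis up
- disc_c_top (a point): centre of the upper face of one of four identical fixed white discs, 66 mm in diameter, 3 mm thick, upper face 5 mm above the table; they lie about 90 mm apart, slightly staggered, in one row on a flat blue mat. The letters follow no order: which disc lies where in the row changes every time; z axis up
- disc_d_top (a point): centre of the upper face of one of four identical fixed white discs, 66 mm in diameter, 3 mm thick, upper face 5 mm above the table; they lie about 90 mm apart, slightly staggered, in one row on a flat blue mat. The letters follow no order: which disc lies where in the row changes every time; z axis up
- pcb: the green circuit board in its fixed grey holder, 80 x 72 mm, 32 mm high with its parts, at one end of the row of discs, about 105 mm beyond the nearest one (it may be either end; a grey parts tray of about the same size, 25 mm high, stands at the other). Origin at the centre of its underside on the table; z up, its y axis runs parallel to the row of discs, which lies on its +y side in some starts and on its -y side in others, its x axis across it
There are look-alikes about, which are no part of the job. What is shaped like the part that bears disc_d_top but purple is not meant.

How it is judged:
At the end, for the whole second after the job is handed in: Each of the four capacitors stands upright (within 0.06 rad) and at rest on a white disc of its own, its axis within 13 mm of the disc's centre, and from the circuit board outward they run 40, 55, 70, 85 mm tall ((horizontal distance between cap_40_center and disc_a_top below 0.013 m or horizontal distance between cap_40_center and disc_b_top below 0.013 m or horizontal distance between cap_40_center and disc_c_top below 0.013 m or horizontal distance between cap_40_center and disc_d_top below 0.013 m) and angle between each of cap_40_center, cap_55_center, cap_70_center, cap_85_center's own z axis and vertical below 0.06 rad and height (world z) of cap_40_center between 0.021 and 0.029 m and linear speed of each of cap_40, cap_55, cap_70, cap_85 below 0.02 m/s and angular speed of each of cap_40, cap_55, cap_70, cap_85 below 0.2 rad/s and (horizontal distance between cap_55_center and disc_a_top below 0.013 m or horizontal distance between cap_55_center and disc_b_top below 0.013 m or horizontal distance between cap_55_center and disc_c_top below 0.013 m or horizontal distance between cap_55_center and disc_d_top below 0.013 m) and height (world z) of cap_55_center between 0.0285 and 0.0365 m and (horizontal distance between cap_70_center and disc_a_top below 0.013 m or horizontal distance between cap_70_center and disc_b_top below 0.013 m or horizontal distance between cap_70_center and disc_c_top below 0.013 m or horizontal distance between cap_70_center and disc_d_top below 0.013 m) and height (world z) of cap_70_center between 0.036 and 0.044 m and (horizontal distance between cap_85_center and disc_a_top below 0.013 m or horizontal distance between cap_85_center and disc_b_top below 0.013 m or horizontal distance between cap_85_center and disc_c_top below 0.013 m or horizontal distance between cap_85_center and disc_d_top below 0.013 m) and height (world z) of cap_85_center between 0.0435 and 0.0515 m and ((y of cap_40_center in the frame of pcb between 0.065 and 0.145 m and y of cap_55_center in the frame of pcb between 0.155 and 0.235 m and y of cap_70_center in the frame of pcb between 0.245 and 0.325 m and y of cap_85_center in the frame of pcb between 0.335 and 0.415 m) or (y of cap_40_center in the frame of pcb between -0.145 and -0.065 m and y of cap_55_center in the frame of pcb between -0.235 and -0.155 m and y of cap_70_center in the frame of pcb between -0.325 and -0.245 m and y of cap_85_center in the frame of pcb between -0.415 and -0.335 m))); the robot touches nothing.
It fails at once if a capacitor falls over (tilts beyond 0.6 rad) (angle between any of cap_40_center, cap_55_center, cap_70_center, cap_85_center's own z axis and vertical above 0.6 rad).
It also fails if it takes over 96 s, if anything falls off the work surface, if the arm or the gripper's body presses on something with over 40 N, if the wrist force passes 120 N, or if a joint passes its speed limit or range.

## Robot

A 6-joint arm with a two-finger parallel gripper is mounted at the origin on the work surface. World frame = base frame: x ahead of the robot, y to its left, z up, the work surface at z = 0. Lengths are in m, angles in rad, forces in N, time in s.
With the tool pointing down it reaches from about 0.35 to 0.975 m from the base axis. Payload 4.9 kg.
Tool frame: the origin (TCP) lies at the very end of the fingers, on their centre line; the grasp point (between the pads) lies 19 mm behind it (pinch_z is the distance from the TCP to the grasp point, in m); z points along the fingers, y is the line along which they close (so a half turn about z gives the same grasp; the last joint's range is limited). The gripper opens to 85 mm and grips with 20 to 120 N. Pads are 22 mm wide; open, the fingers measure 114 mm over their backs; the gripper's body (76 mm by 85 mm) begins 54 mm behind the grasp point. The pads swing forward as they close: fully open they stand 13 mm farther back than shut.
Start: joints at [1.055, 0.053, 1.613, -0, 1.476, -0.119], TCP at [0.242, 0.576, 0.231] pointing down, gripper open.
Joint ranges: [-3.01, 3.01], [-1.01, 2.22], [0.06, 2.58], [-1.02, 4.17], [0.09, 2.62], [-3.14, 3.14]. Speed limits (rad/s): [2.57, 2.57, 3.14, 3.14, 3.14, 3.14].

## Interface

Orientations are given as a unit quaternion [w, x, y, z].
In Python, from plant import * gives the robot as it stands. The module is installed in compiled form; this text tells all that it offers.
- The arm moves only by the tool play_rows, never from a script. Its arguments are lists of equal length, an entry for each row: "linear": the shift along the world's x, y, z in m, a list of three; "turn": the turn about the world's z in degrees. A call has 1 to 8 rows; each row shifts and turns the commanded pose from where the row before left it; what a row does not reach is not made up. A row lasts 1/8 s, in which the tool goes at most 62.5 mm and 10.7 degrees, less where a joint would pass 70% of its speed; a pose out of reach is approached as far as the arm can. A call is refused whole if a number of a shift passes 0.0625 or a number of a turn 10.7, either way. A call with a gripper value outside its range is refused whole. "hand" is the finger opening in m, from 0 to 0.0854, set as the call begins (left out, the last holds). The fingers move at their own pace and stop on an object; the grip force is fixed at half the most. Time passes only in rows, so rows that do not move let the fingers close. It gives the time, the measured TCP pose, the force, the opening and the grip force at its end, in the units of the state.
- state(): the state, without advancing time (a new reading comes with each control period).
- grab_frame(name): name is "scene" or "top" or "wrist"; returns the picture (384x512x3 uint8, red, green, blue); there is no depth.
- camera_info(name): a dict with "camera_matrix" (3x3 intrinsics, pixels), "origin" and "attitude" of the camera in the world; the wrist camera has in their place "mount" (4x4, takes a point from camera to tool coordinates, whose origin is the TCP and whose axes are the flange's). Camera axes: x right, y down, z forward; pixel columns grow to the right and rows downward; lengths in m; the calibration is good to about 2 mm. A picture is of the moment at which its call begins: read the wrist's pose just before it. camera_info takes no time and is no camera call.
- job_done(): hands the job in; it is judged then, once.
Trained networks look in the newest picture that a camera, given by its name, has taken for a name from the list of things; names that differ only in an ending like _2 or _b are one class to them, and where a whole thing is asked for, a point or a joint stands for the part that bears it (a point fixed in the world has none). Each returns a list of dicts, best first, with "p" (0 to 1); they miss things now and then, are a little off and sometimes report something else, mostly with a low value. They report only what shows in the picture. A call takes as long as a camera call. They do not tell look-alikes from the thing itself.
- trace(camera, thing): "region" (384x512 bool, what is visible of it) and "location" ([column, row] in pixels, amid what is visible of it).
The state is a dict: "time": time; "joint_pos": joint angles; "joint_vel": joint speeds; "joint_efforts": joint torques, N m; "tool_pos": TCP position; "tool_rot": TCP orientation; "contact_force": force on the tool from outside, world axes, zero at the start; "ft_torque": the same for the moment, N m; "gripper_width": opening from 0.0 (shut) to 1.0 (fully open); "grasp_force": force on a finger pad.
Only numpy, scipy, OpenCV 4.12 (cv2) and the standard library are available. Lean on these libraries where they do the work, as an engineer would, in place of code of your own. Each camera call takes 0.05 s, during which the arm holds its last target. There are 200 camera calls.

## Working session

There is one attempt and no reset: what is moved stays moved. The work goes in short steps, Python scripts to look and compute and a tool call to move; the robot and the scene stay as the last step left them, time stands still between calls to the robot, and variables do not carry over. Pictures are saved under pics/ and viewed, at most 14 in all, crops included, and the job is handed in when it is done.

Besides the shell and the picture viewer there is one more tool, called after "Call:" as name([rows], argument=value, ...), one row to a line, values as JSON. play_rows: Moves the arm, as the interface text tells. Its arguments: {"type":"object","properties":{"linear":{"type":"array","items":{"type":"array","items":{"type":"number"}}},"turn":{"type":"array","items":{"type":"number"}},"hand":{"type":"number"}},"required":["linear","turn"]}

```bash
mkdir -p pics; python3 - <<'E'
from plant import *
import cv2,numpy as np
s=state();print(s)
for n in("top","scene"):
    cv2.imwrite(f"pics/{n}0.png",grab_frame(n)[:,:,::-1]);print(n,camera_info(n))
    for t in("cap_40_center","cap_55_center","cap_70_center","cap_85_center","disc_a_top","pcb"):
        print(t,[(round(d["p"],2),np.round(d["location"],1).tolist(),int(d["region"].sum())) for d in trace(n,t)])
print(camera_info("wrist"))
E
```

```text
{'time': 0.0, 'joint_pos': array([ 1.05498077e+00,  5.33479341e-02,  1.61428348e+00, -9.06480147e-06,
        1.47602702e+00, -1.18983006e-01]), 'joint_vel': array([ 8.58243896e-04, -1.07636626e-03,  8.25186012e-05,  1.70809353e-03,
        6.47558404e-04,  9.45918642e-05]), 'joint_efforts': array([ 2.52381113e-03, -3.93672538e+01, -3.70187545e+01,  1.09624502e-04,
        6.94248243e-03,  2.72860561e-06]), 'tool_pos': array([0.24124293, 0.57588578, 0.23007485]), 'tool_rot': array([-3.18075076e-04,  1.97116396e-01,  9.80379549e-01, -9.82704521e-04]), 'contact_force': array([ 0.14596727, -0.2025071 , -0.39042021]), 'ft_torque': array([-0.01270687, -0.02594692,  0.0355405 ]), 'grasp_force': 0.0, 'gripper_width': 0.9968886461468975}
top {'camera_matrix': array([[393.06440755,   0.        , 250.54918985],
       [  0.        , 393.06440755, 193.00234636],
       [  0.        ,   0.        ,   1.        ]]), 'origin': array([4.35412150e-01, 4.31131570e-04, 8.44188396e-01]), 'attitude': array([-0.08385013,  0.73149929, -0.67235621,  0.07625664])}
cap_40_center [(0.92, [381.6, 279.6], 628)]
[... 616 characters left out ...]
158.3], 338)]
cap_70_center [(0.57, [379.2, 205.0], 693)]
cap_85_center [(0.57, [326.4, 170.5], 614)]
disc_a_top [(0.98, [282.7, 232.5], 562)]
pcb [(0.59, [175.8, 162.7], 713)]
{'camera_matrix': array([[318.3936129 ,   0.        , 257.37619344],
       [  0.        , 318.3936129 , 189.10429879],
       [  0.        ,   0.        ,   1.        ]]), 'mount': array([[-6.47552201e-04, -9.64212649e-01, -2.65129303e-01,
         6.71224146e-02],
       [ 9.99999712e-01, -5.19394834e-04, -5.53484444e-04,
         1.67418624e-04],
       [ 3.95969912e-04, -2.65129585e-01,  9.64212708e-01,
        -1.42964736e-01],
       [ 0.00000000e+00,  0.00000000e+00,  0.00000000e+00,
         1.00000000e+00]])}
```

View pics/top0.png

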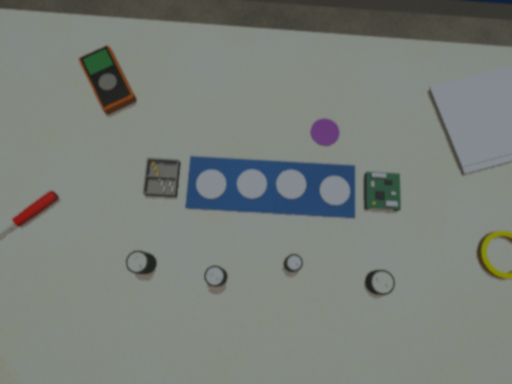

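View pics/scene0.png

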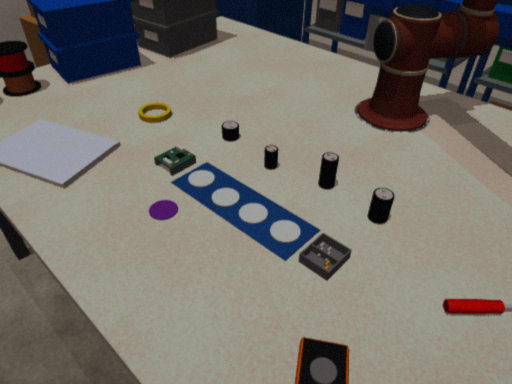

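The top view shows the blue mat with white discs at (211,184), (252,184), (291,184) and (335,190). The PCB is at (383,191), on the right, and the tray is at (162,178). The cans are at (140,262), (216,276), (293,263) and (380,282).

Possible confusions:
- **Discs:** the purple disc at (325,132) and the grey dial at (107,82). The white discs on the blue mat are the ones meant.
- **Cans:** they can only be mistaken for each other. The scene view gives the order left to right in the top view as 70, 85, 55, 40.

```bash
cat > h.py <<'E'
import numpy as np,cv2
from scipy.spatial.transform import Rotation as R
def rot(q): return R.from_quat(np.r_[q[1:],q[0]]).as_matrix()
def cam(info,s=None):
    if "mount" in info:
        T=np.eye(4);T[:3,:3]=rot(s["tool_rot"]);T[:3,3]=s["tool_pos"];T=T@info["mount"];return T[:3,:3],T[:3,3],info["camera_matrix"]
    return rot(info["attitude"]),info["origin"],info["camera_matrix"]
def back(c,px,z):
    Rm,o,K=c;d=Rm@np.linalg.solve(K,[px[0],px[1],1]);return o+d*(z-o[2])/d[2]
def proj(c,p):
    Rm,o,K=c;v=K@(Rm.T@(np.asarray(p)-o));return v[:2]/v[2]
def circle(c,p,r,n=40):
    return np.array([proj(c,np.r_[p[0]+r*np.cos(a),p[1]+r*np.sin(a),p[2]]) for a in np.linspace(0,2*np.pi,n)])
E
python3 - <<'E'
from plant import *
from h import *
from scipy.optimize import least_squares
H={40:.025,55:.0175,70:.0225,85:.02}
W={}
for n in("top","scene"):
    c=cam(camera_info(n));im=cv2.imread(f"pics/{n}0.png");hsv=cv2.cvtColor(im,cv2.COLOR_BGR2HSV)
    blue=cv2.inRange(hsv,(100,130,60),(120,255,255))
    cs,_=cv2.findContours(blue,cv2.RETR_CCOMP,cv2.CHAIN_APPROX_NONE)[0:2]
    ell=[cv2.fitEllipse(k) for k in cs if 150<cv2.contourArea(k)<2000]
    for e in ell:
        if min(e[1])>.55*max(e[1]) and 150<e[0][1]<260:print(n,"disc",np.round(e[0],1),np.round(back(c,e[0],.005),4))
    print("pcb0",np.round(back(c,{"top":(383.7,191),"scene":(175.8,162)}[n],.02),3))
    big=cv2.resize(im,None,fx=4,fy=4,interpolation=cv2.INTER_CUBIC)
    grab_frame(n)
    for h,r in H.items():
        D=trace(n,f"cap_{h}_center");m=D[0]["region"].astype(np.uint8)
        # silhouette fit: hull of projected bottom+top circles
        yx=np.argwhere(m);p0=back(c,yx[:,::-1].mean(0),h/2000)[:2]
        def sil(p):
            P=np.vstack([circle(c,np.r_[p,0],r),circle(c,np.r_[p,h/1000],r)]).astype(np.float32);return cv2.convexHull(P)
        def cost(p):
            q=np.zeros((384*4,512*4),np.uint8);cv2.fillConvexPoly(q,np.round(sil(p)*4+1.5).astype(int),1);M=cv2.resize(m,None,fx=4,fy=4,interpolation=0)
            return (q!=M).sum()/ (M.sum())
        from scipy.optimize import minimize
        f=minimize(cost,p0,method="Nelder-Mead",options=dict(initial_simplex=[p0,p0+[.008,0],p0+[0,.008]],xatol=2e-4,fatol=1e-4))
        print(n,h,np.round(f.x,4),"mismatch",round(f.fun,3));W[n,h]=f.x
        cv2.polylines(big,[np.round(sil(f.x)*4+1.5).astype(int)],True,(0,0,255),1)
    a=(100,140) if n=="top" else (215,110)
    cv2.imwrite(f"pics/{n}_fit.png",cv2.resize(big[a[1]*4:a[1]*4+600,a[0]*4:a[0]*4+ (1200 if n=="top" else 800)],None,fx=.66 if n=="top" else 1,fy=.66 if n=="top" else 1))
E
```

```text
top disc [334.5 190.1] [ 0.6505 -0.1652  0.005 ]
top disc [290.7 183.8] [ 0.6569 -0.0686  0.005 ]
top disc [251.5 183.5] [0.6503 0.0175 0.005 ]
top disc [210.6 183.6] [0.6425 0.1072 0.005 ]
pcb0 [ 0.654 -0.268  0.02 ]
top 40 [ 0.4604 -0.26  ] mismatch 0.064
top 55 [ 0.4836 -0.0808] mismatch 0.093
top 70 [0.4581 0.2258] mismatch 0.063
top 85 [0.444  0.0713] mismatch 0.041
scene disc [284.8 230.7] [0.6442 0.1058 0.005 ]
scene disc [252.8 212.7] [0.6525 0.0167 0.005 ]
scene disc [225.1 196.6] [ 0.6588 -0.0694  0.005 ]
scene disc [200.9 178. ] [ 0.6531 -0.1656  0.005 ]
pcb0 [ 0.667 -0.247  0.02 ]
scene 40 [ 0.4628 -0.2593] mismatch 0.194
scene 55 [ 0.4875 -0.0814] mismatch 0.068
scene 70 [0.461  0.2234] mismatch 0.048
scene 85 [0.4467 0.0692] mismatch 0.08
```

View pics/top_fit.png

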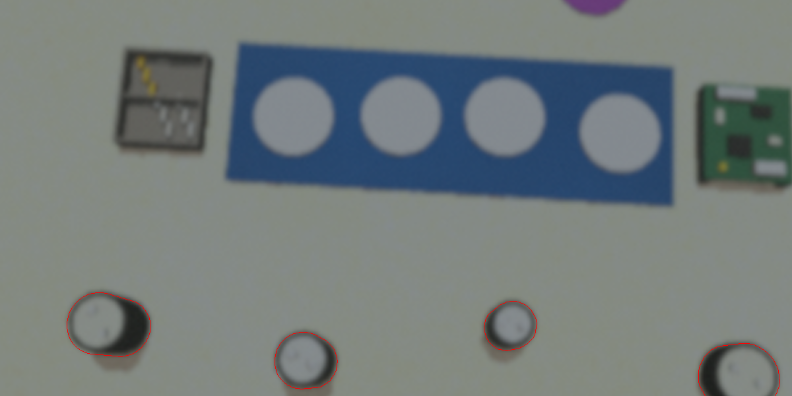

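View pics/scene_fit.png

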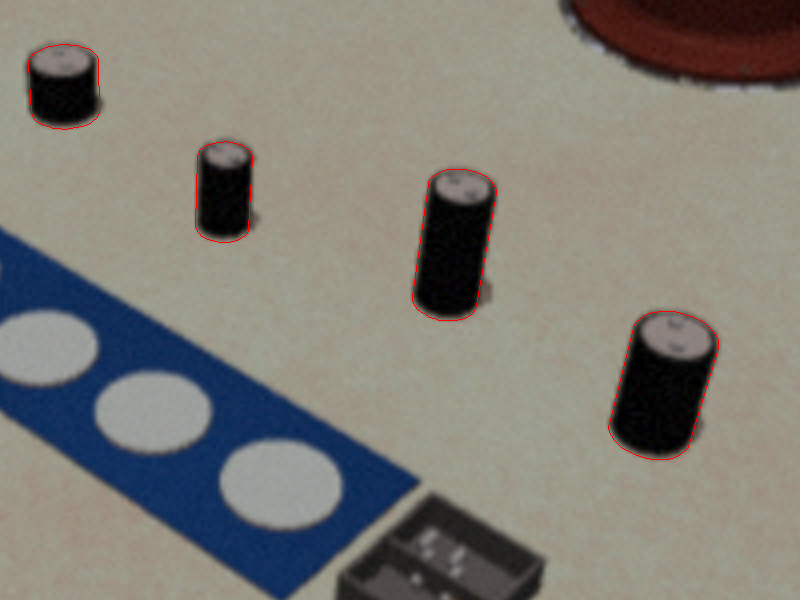

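The top fit outlines in red coincide with all four cans, with bases near (100,322), (305,360), (510,325) and (740,375) in the crop. In the scene crop the fitted heights match as well, so the identities are 70, 85, 55 and 40 from tray to PCB. Next I move above cap_70 with the fingers turned to close along x.

Call:
play_rows([
  [0.0272,-0.0439,-0.004],
  [0.0272,-0.0439,-0.004],
  [0.0272,-0.0439,-0.004],
  [0.0272,-0.0439,-0.004],
  [0.0272,-0.0439,-0.004],
  [0.0272,-0.0439,-0.004],
  [0.0272,-0.0439,-0.004],
  [0.0272,-0.0439,-0.003],
], turn=[-8.4,-8.4,-8.4,-8.4,-8.4,-8.4,-8.4,-8.4], hand=0.085)

```text
time: 2.2
tool_pos: [0.4598, 0.2237, 0.2004]
tool_rot: [0.0, 0.708, 0.706, 0.0]
contact_force: [0.6, 0.2, -1.0]
gripper_width: 0.996
grasp_force: 0.0
```

Call:
play_rows([
  [0,0,0],
  [0,0,0],
], turn=[0,0])

```text
time: 2.45
tool_pos: [0.459, 0.2255, 0.2003]
tool_rot: [-0.0, 0.707, 0.708, 0.0]
contact_force: [-0.2, -0.3, 0.3]
gripper_width: 1.0
grasp_force: 0.0
```

```bash
cat > look.py <<'E'
import sys
from plant import *
from h import *
from scipy.optimize import minimize
def wcap(h,tag=None,base=0.):
    s=state();r={40:.025,55:.0175,70:.0225,85:.02}[h];im=grab_frame("wrist");c=cam(camera_info("wrist"),s)
    D=trace("wrist",f"cap_{h}_center");print("tool",np.round(s["tool_pos"],4),"n",len(D),[round(d["p"],2) for d in D],"t",s["time"])
    big=cv2.resize(im[:,:,::-1],None,fx=1.5,fy=1.5)
    if D:
        m=D[0]["region"].astype(np.uint8);yx=np.argwhere(m);p0=back(c,yx[:,::-1].mean(0),base+h/2000)[:2]
        sil=lambda p:cv2.convexHull(np.vstack([circle(c,np.r_[p,base],r),circle(c,np.r_[p,base+h/1000],r)]).astype(np.float32))
        def cost(p):
            q=np.zeros((768,1024),np.uint8);cv2.fillConvexPoly(q,np.round(sil(p)*2+.5).astype(int),1)
            return (q!=cv2.resize(m,None,fx=2,fy=2,interpolation=0)).sum()/4/m.sum()
        f=minimize(cost,p0,method="Nelder-Mead",options=dict(initial_simplex=[p0,p0+[.008,0],p0+[0,.008]],xatol=2e-4))
        print("cap",h,np.round(f.x,4),"mismatch",round(f.fun,3),"off",np.round(f.x-s["tool_pos"][:2],4))
        cv2.polylines(big,[np.round(sil(f.x)*1.5).astype(int)],True,(0,0,255),1)
    # white discs on the blue mat
    hsv=cv2.cvtColor(im,cv2.COLOR_RGB2HSV);b=cv2.inRange(hsv,(100,130,40),(122,255,255))
    for k in cv2.findContours(b,cv2.RETR_CCOMP,cv2.CHAIN_APPROX_NONE)[0]:
        if len(k)>60:
            e=cv2.fitEllipse(k)
            if min(e[1])>.7*max(e[1]) and max(e[1])<140: print("disc",np.round(e[0]),np.round(back(c,e[0],.005)[:2],4))
    if tag: cv2.imwrite(f"pics/{tag}.png",big)
wcap(int(sys.argv[1]),sys.argv[2] if len(sys.argv)>2 else None)
E
python3 look.py 70 w70
```

```text
tool [0.459  0.2255 0.2003] n 1 [0.6] t 2.45
cap 70 [0.4582 0.2246] mismatch 0.053 off [-0.0008 -0.0008]
disc [424. 258.] [0.6547 0.1161]
```

View pics/w70.png

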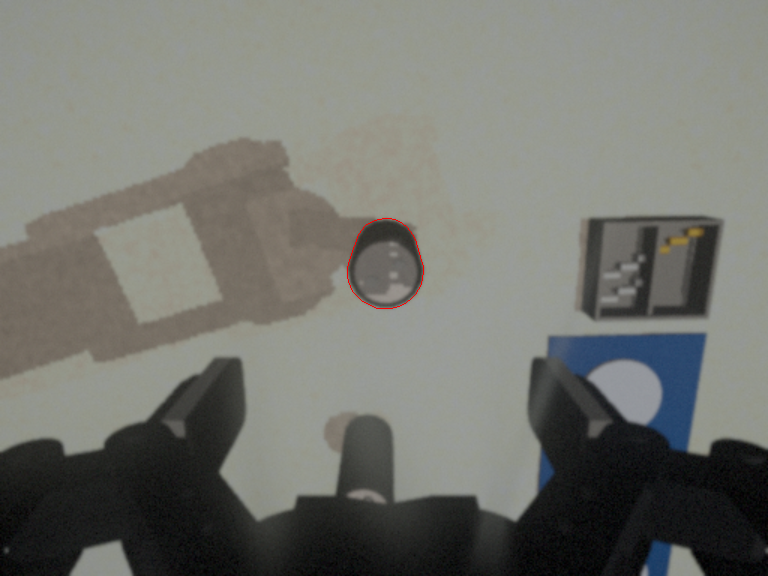

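The wrist view shows cap_70 at (385,270), centred between the fingers, with the outline fitting it. I'll descend and grip.

Call:
play_rows([
  [0,0,-0.035],
  [0,0,-0.04],
  [0,0,-0.04],
  [0,0,-0.03],
  [0,0,-0.02],
  [0,0,-0.012],
  [0,0,-0.005],
  [0,0,0],
], turn=[0,0,0,0,0,0,0,0])

```text
time: 3.55
tool_pos: [0.4593, 0.2256, 0.0187]
tool_rot: [0.0, 0.706, 0.708, 0.0]
contact_force: [0.1, 0.9, 0.0]
gripper_width: 0.993
grasp_force: 0.0
```

Call:
play_rows([
  [0,0,0],
  [0,0,0],
  [0,0,0],
  [0,0,0],
  [0,0,0],
  [0,0,0],
], turn=[0,0,0,0,0,0], hand=0.0)

```text
time: 4.3
tool_pos: [0.4599, 0.2255, 0.0193]
tool_rot: [0.0, 0.707, 0.707, 0.001]
contact_force: [-0.8, 0.3, 5.4]
gripper_width: 0.515
grasp_force: 61.1
```

Call:
play_rows([
  [0,0,0.03],
  [0,0,0.03],
  [0.025,-0.0275,0],
  [0.036,-0.039,0],
  [0.04,-0.0435,0],
  [0.04,-0.0435,0],
  [0.032,-0.0345,0],
  [0.019,-0.0205,0],
], turn=[0,0,0,0,0,0,0,0])

```text
time: 5.3
tool_pos: [0.6516, 0.0146, 0.0769]
tool_rot: [-0.001, 0.707, 0.707, -0.001]
contact_force: [-0.0, 0.5, -1.7]
gripper_width: 0.516
grasp_force: 61.6
```

Call:
play_rows([
  [0,0,0],
  [0,0,-0.02],
  [0,0,-0.015],
  [0,0,-0.01],
], turn=[0,0,0,0])

```text
time: 5.8
tool_pos: [0.6492, 0.0177, 0.0306]
tool_rot: [-0.001, 0.706, 0.708, -0.001]
contact_force: [0.8, 0.5, -2.3]
gripper_width: 0.507
grasp_force: 61.7
```

```bash
python3 look.py 85 c70; python3 - <<'E'
from plant import *
import cv2
cv2.imwrite("pics/t1.png",grab_frame("scene")[:,:,::-1])
print(state()["contact_force"],state()["tool_pos"])
E
```

```text
tool [0.6492 0.0177 0.0306] n 0 [] t 5.8
[ 0.19562091  0.49258104 -2.04138297] [0.65014306 0.01722571 0.03203546]
```

View pics/c70.png

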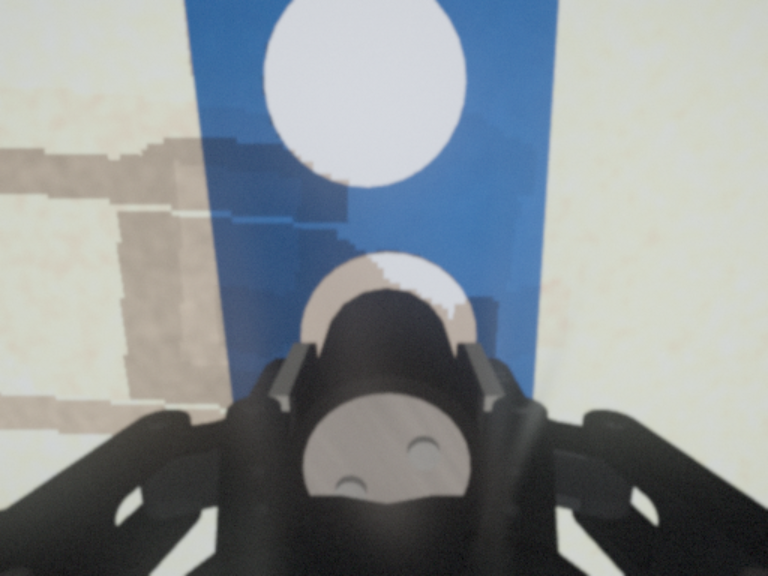

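cap_70 (top at (385,450)) hangs upright over disc 3, whose visible arc at (390,300) is centred on it. I'll lower, release and retreat.

Call:
play_rows([
  [0,0,-0.006],
  [0,0,-0.003],
  [0,0,0],
  [0,0,0],
], turn=[0,0,0,0])

```text
time: 6.45
tool_pos: [0.6512, 0.0167, 0.0245]
tool_rot: [0.0, 0.707, 0.707, 0.0]
contact_force: [0.2, 0.4, -2.1]
gripper_width: 0.514
grasp_force: 61.8
```

Call:
play_rows([
  [0,0,0],
  [0,0,0],
  [0,0,0],
  [0,0,0],
  [0,0,0.03],
  [0,0,0.05],
  [0,0,0.05],
  [0,0,0.046],
], turn=[0,0,0,0,0,0,0,0], hand=0.085)

```text
time: 7.45
tool_pos: [0.6512, 0.0167, 0.2023]
tool_rot: [0.0, 0.707, 0.707, 0.0]
contact_force: [0.5, 0.1, 0.6]
gripper_width: 0.993
grasp_force: 0.0
```

Call:
play_rows([
  [-0.025,0.006,0],
  [-0.045,0.012,0],
  [-0.045,0.012,0],
  [-0.045,0.012,0],
  [-0.03,0.007,0],
  [-0.016,0.004,0],
  [0,0,0],
  [0,0,0],
], turn=[0,0,0,0,0,0,0,0])

```text
time: 8.45
tool_pos: [0.4457, 0.0696, 0.2005]
tool_rot: [0.0, 0.707, 0.707, 0.0]
contact_force: [-0.8, 0.1, 1.0]
gripper_width: 0.993
grasp_force: 0.0
```

```bash
python3 look.py 85 w85
```

```text
tool [0.4457 0.0696 0.2005] n 1 [0.82] t 8.45
cap 85 [0.4442 0.0706] mismatch 0.052 off [-0.0014  0.001 ]
disc [443. 131.] [0.6409 0.1073]
```

View pics/w85.png

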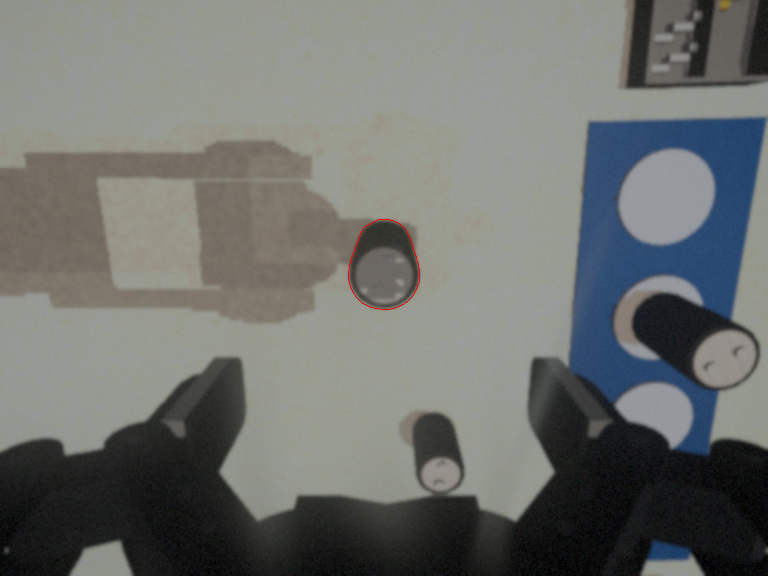

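cap_70 stands on the middle disc (its base near (655,320)), and cap_85 is centred at (385,270). Gripping cap_85.

Call:
play_rows([
  [-0.0005,0.0005,-0.035],
  [-0.0005,0.0005,-0.04],
  [0,0,-0.035],
  [0,0,-0.028],
  [0,0,-0.02],
  [0,0,-0.01],
  [0,0,-0.004],
  [0,0,0],
], turn=[0,0,0,0,0,0,0,0])

```text
time: 9.55
tool_pos: [0.4447, 0.0707, 0.0288]
tool_rot: [0.0, 0.707, 0.707, 0.0]
contact_force: [0.5, -0.0, 1.4]
gripper_width: 0.993
grasp_force: 0.0
```

Call:
play_rows([
  [0,0,0],
  [0,0,0],
  [0,0,0],
  [0,0,0],
  [0,0,0],
  [0,0,0],
], turn=[0,0,0,0,0,0], hand=0.0)

```text
time: 10.3
tool_pos: [0.4448, 0.0707, 0.029]
tool_rot: [0.0, 0.707, 0.708, 0.0]
contact_force: [-1.3, -0.1, 5.4]
gripper_width: 0.452
grasp_force: 60.3
```

Call:
play_rows([
  [0,0,0.03],
  [0,0,0.03],
  [0.02,0.004,0],
  [0.035,0.006,0],
  [0.045,0.008,0],
  [0.045,0.008,0],
  [0.033,0.006,0],
  [0.02,0.004,0],
], turn=[0,0,0,0,0,0,0,0])

```text
time: 11.3
tool_pos: [0.6427, 0.1069, 0.0867]
tool_rot: [-0.001, 0.707, 0.708, -0.001]
contact_force: [0.0, -0.6, -1.3]
gripper_width: 0.455
grasp_force: 60.8
```

Call:
play_rows([
  [0,0,0],
  [0,0,-0.02],
  [0,0,-0.015],
  [0,0,-0.01],
  [0,0,-0.006],
  [0,0,-0.003],
  [0,0,0],
  [0,0,0],
], turn=[0,0,0,0,0,0,0,0])

```text
time: 12.3
tool_pos: [0.6426, 0.1068, 0.0349]
tool_rot: [0.0, 0.707, 0.708, 0.0]
contact_force: [0.3, 0.3, -1.5]
gripper_width: 0.45
grasp_force: 61.0
```

```bash
python3 - <<'E'
from plant import *
import cv2
s=state();print(s["tool_pos"],s["contact_force"],s["tool_rot"])
cv2.imwrite("pics/s2.png",cv2.resize(grab_frame("scene")[100:300,150:420,::-1],None,fx=2.5,fy=2.5))
E
```

```text
[0.64261925 0.10675087 0.03489323] [ 0.28337177  0.30794197 -1.49156571] [3.82671333e-04 7.06704943e-01 7.07508156e-01 4.31389840e-04]
```

View pics/s2.png

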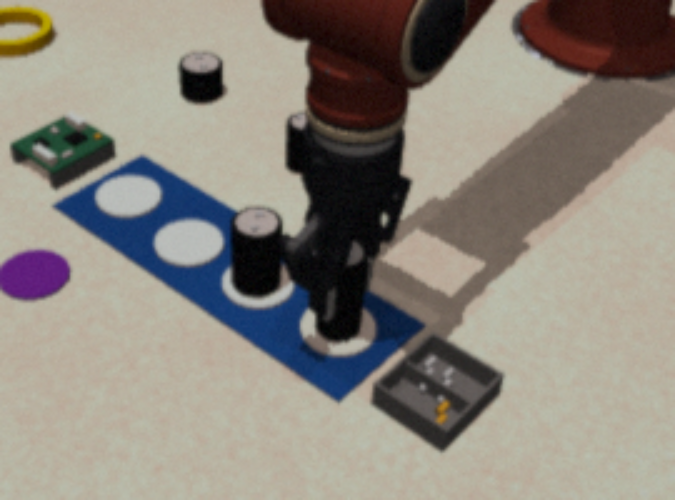

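cap_70 stands on disc 3 (258,270) and cap_85 is on disc 4 (338,325), upright. I'll release and go to cap_55.

Call:
play_rows([
  [0,0,0],
  [0,0,0],
  [0,0,0],
  [0,0,0],
  [0,0,0.03],
  [0,0,0.05],
  [0,0,0.05],
  [0,0,0.036],
], turn=[0,0,0,0,0,0,0,0], hand=0.085)

```text
time: 13.35
tool_pos: [0.6429, 0.1068, 0.2034]
tool_rot: [0.001, 0.707, 0.708, 0.001]
contact_force: [-0.7, -0.6, 0.9]
gripper_width: 0.994
grasp_force: 0.0
```

Call:
play_rows([
  [-0.02,-0.024,0],
  [-0.035,-0.042,0],
  [-0.035,-0.042,0],
  [-0.035,-0.042,0],
  [-0.02,-0.024,0],
  [-0.012,-0.013,0],
  [0,0,0],
  [0,0,0],
], turn=[0,0,0,0,0,0,0,0])

```text
time: 14.35
tool_pos: [0.4857, -0.0797, 0.2004]
tool_rot: [0.0, 0.706, 0.708, 0.0]
contact_force: [-0.1, 0.1, 0.0]
gripper_width: 0.998
grasp_force: 0.0
```

```bash
python3 look.py 55 w55
```

```text
tool [ 0.4857 -0.0797  0.2004] n 2 [0.87, 0.53] t 14.35
cap 55 [ 0.4837 -0.0811] mismatch 0.055 off [-0.002  -0.0014]
```

View pics/w55.png

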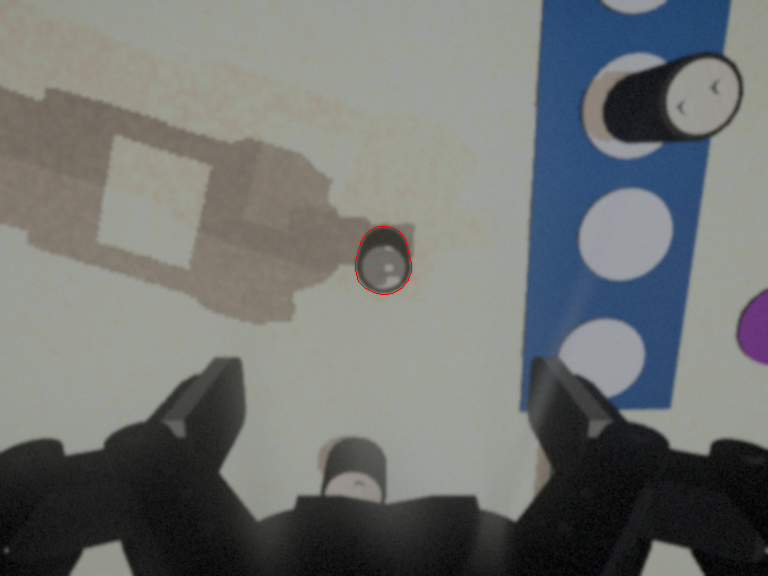

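cap_55 is at (383,265), centred between the fingers, with cap_70 on its disc at (650,100). Gripping cap_55.

Call:
play_rows([
  [-0.001,0,-0.035],
  [0,0,-0.042],
  [0,0,-0.04],
  [0,0,-0.03],
  [0,0,-0.022],
  [0,0,-0.013],
  [0,0,-0.006],
  [0,0,0],
], turn=[0,0,0,0,0,0,0,0])

```text
time: 15.45
tool_pos: [0.4845, -0.0802, 0.0126]
tool_rot: [0.0, 0.707, 0.708, 0.0]
contact_force: [0.5, -0.1, -0.1]
gripper_width: 0.993
grasp_force: 0.0
```

Call:
play_rows([
  [0,0,0],
  [0,0,0],
  [0,0,0],
  [0,0,0],
  [0,0,0],
  [0,0,0],
  [0,0,0],
], turn=[0,0,0,0,0,0,0], hand=0.0)

```text
time: 16.32
tool_pos: [0.4848, -0.0805, 0.013]
tool_rot: [0.001, 0.707, 0.708, 0.0]
contact_force: [-0.2, 0.7, 6.6]
gripper_width: 0.394
grasp_force: 59.6
```

Call:
play_rows([
  [0,0,0.03],
  [0,0,0.03],
  [0.018,0.002,0],
  [0.03,0.002,0],
  [0.04,0.002,0],
  [0.04,0.002,0],
  [0.028,0.002,0],
  [0.017,0.002,0],
], turn=[0,0,0,0,0,0,0,0])

```text
time: 17.32
tool_pos: [0.6575, -0.068, 0.0708]
tool_rot: [-0.001, 0.707, 0.708, -0.001]
contact_force: [0.2, 0.7, -0.6]
gripper_width: 0.396
grasp_force: 59.9
```

Call:
play_rows([
  [0,0,0],
  [0,0,-0.02],
  [0,0,-0.015],
  [0,0,-0.01],
  [0,0,-0.006],
  [0,0,-0.003],
  [0,0,0],
  [0,0,0],
], turn=[0,0,0,0,0,0,0,0])

```text
time: 18.32
tool_pos: [0.6576, -0.0683, 0.0188]
tool_rot: [0.0, 0.707, 0.708, 0.0]
contact_force: [-0.1, -0.3, -0.8]
gripper_width: 0.396
grasp_force: 60.0
```

Call:
play_rows([
  [0,0,0],
  [0,0,0],
  [0,0,0],
  [0,0,0],
  [0,0,0.03],
  [0,0,0.05],
  [0,0,0.055],
  [0,0,0.047],
], turn=[0,0,0,0,0,0,0,0], hand=0.085)

```text
time: 19.32
tool_pos: [0.6573, -0.0683, 0.2028]
tool_rot: [0.001, 0.707, 0.708, 0.0]
contact_force: [0.6, 0.5, -0.3]
gripper_width: 0.992
grasp_force: 0.0
```

Call:
play_rows([
  [-0.025,-0.024,0],
  [-0.042,-0.041,0],
  [-0.042,-0.041,0],
  [-0.042,-0.041,0],
  [-0.03,-0.029,0],
  [-0.015,-0.015,0],
  [0,0,0],
  [0,0,0],
], turn=[0,0,0,0,0,0,0,0])

```text
time: 20.32
tool_pos: [0.4615, -0.2589, 0.2004]
tool_rot: [0.0, 0.707, 0.708, 0.0]
contact_force: [-0.0, 1.2, -0.7]
gripper_width: 0.994
grasp_force: 0.0
```

```bash
python3 look.py 40 w40
```

```text
tool [ 0.4615 -0.2589  0.2004] n 1 [0.61] t 20.325
cap 40 [ 0.4611 -0.2603] mismatch 0.025 off [-0.0004 -0.0014]
disc [446.  74.] [ 0.65   -0.1645]
```

View pics/w40.png

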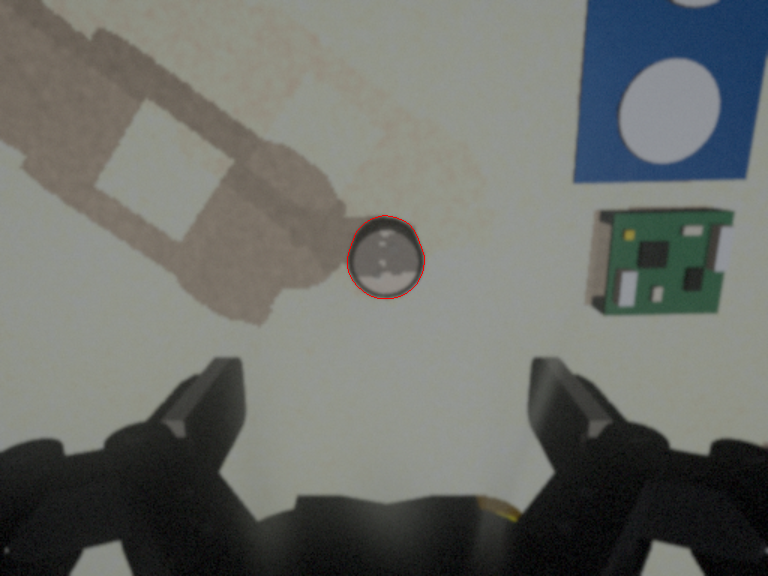

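cap_40 is centred at (385,257), and its disc by the PCB is at (668,110), empty. I'll grip it, carry it over and place it.

Call:
play_rows([
  [0,0,-0.035],
  [0,0,-0.045],
  [0,0,-0.042],
  [0,0,-0.032],
  [0,0,-0.02],
  [0,0,-0.013],
  [0,0,-0.006],
  [0,0,0],
], turn=[0,0,0,0,0,0,0,0])

```text
time: 21.42
tool_pos: [0.4615, -0.2593, 0.0075]
tool_rot: [0.0, 0.707, 0.708, 0.0]
contact_force: [0.1, -0.2, 0.4]
gripper_width: 0.999
grasp_force: 0.0
```

Call:
play_rows([
  [0,0,0],
  [0,0,0],
  [0,0,0],
  [0,0,0],
  [0,0,0],
  [0,0,0],
], turn=[0,0,0,0,0,0], hand=0.0)

```text
time: 22.18
tool_pos: [0.462, -0.26, 0.0085]
tool_rot: [0.001, 0.707, 0.708, 0.0]
contact_force: [0.3, -0.0, 5.1]
gripper_width: 0.574
grasp_force: 62.4
```

Call:
play_rows([
  [0,0,0.03],
  [0,0,0.03],
  [0.02,0.01,0],
  [0.033,0.0165,0],
  [0.043,0.0215,0],
  [0.043,0.0215,0],
  [0.033,0.0165,0],
  [0.018,0.009,0],
], turn=[0,0,0,0,0,0,0,0])

```text
time: 23.18
tool_pos: [0.6519, -0.1629, 0.0662]
tool_rot: [-0.001, 0.706, 0.708, -0.0]
contact_force: [0.1, 0.1, -0.7]
gripper_width: 0.565
grasp_force: 62.2
```

Call:
play_rows([
  [0,0,0],
  [0,0,-0.02],
  [0,0,-0.015],
  [0,0,-0.01],
  [0,0,-0.006],
  [0,0,-0.003],
  [0,0,0],
  [0,0,0],
], turn=[0,0,0,0,0,0,0,0])

```text
time: 24.18
tool_pos: [0.6515, -0.1644, 0.0138]
tool_rot: [0.0, 0.707, 0.708, 0.0]
contact_force: [-0.4, 0.4, -1.7]
gripper_width: 0.572
grasp_force: 62.4
```

Release, rise, and back away to the robot's side for a clear view.

Call:
play_rows([
  [0,0,0],
  [0,0,0],
  [0,0,0],
  [0,0,0],
  [0,0,0.03],
  [0,0,0.05],
  [0,0,0.055],
  [0,0,0.05],
], turn=[0,0,0,0,0,0,0,0], hand=0.085)

```text
time: 25.18
tool_pos: [0.6512, -0.1643, 0.2004]
tool_rot: [0.0, 0.707, 0.708, 0.0]
contact_force: [1.2, -0.4, 0.8]
gripper_width: 0.996
grasp_force: 0.0
```

Call:
play_rows([
  [-0.025,-0.025,0],
  [-0.04,-0.045,0],
  [-0.045,-0.045,0],
  [-0.045,-0.045,0],
  [-0.03,-0.045,0],
  [-0.02,-0.03,0],
  [0,-0.015,0],
  [0,0,0],
], turn=[0,0,0,0,0,0,0,0])

```text
time: 26.18
tool_pos: [0.4481, -0.413, 0.1983]
tool_rot: [-0.0, 0.707, 0.707, 0.0]
contact_force: [0.3, -0.1, 0.1]
gripper_width: 0.996
grasp_force: 0.0
```

```bash
python3 - <<'E'
from plant import *
from h import *
from scipy.optimize import minimize
H={40:.025,55:.0175,70:.0225,85:.02};V=[]
for n in("top","scene"):
    c=cam(camera_info(n));im=grab_frame(n)
    for h,r in H.items():
        D=trace(n,f"cap_{h}_center")
        if not D: print(n,h,"none");continue
        m=D[0]["region"].astype(np.uint8);p0=back(c,np.argwhere(m)[:,::-1].mean(0),.005+h/2000)[:2]
        sil=lambda p:cv2.convexHull(np.vstack([circle(c,np.r_[p,.005],r),circle(c,np.r_[p,.005+h/1000],r)]).astype(np.float32))
        def cost(p):
            q=np.zeros((1536,2048),np.uint8);cv2.fillConvexPoly(q,np.round(sil(p)*4+1.5).astype(int),1)
            return (q!=cv2.resize(m,None,fx=4,fy=4,interpolation=0)).sum()/16/m.sum()
        f=minimize(cost,p0,method="Nelder-Mead",options=dict(initial_simplex=[p0,p0+[.008,0],p0+[0,.008]],xatol=2e-4))
        print(n,h,np.round(f.x,4),round(f.fun,3))
    V.append(cv2.resize(im[120:250,150:420] if n=="top" else im[90:270,150:420],None,fx=2,fy=2))
cv2.imwrite("pics/end.png",np.vstack(V)[:600,:,::-1]);print(state()["time"])
E
```

```text
top 40 [ 0.6512 -0.1644] 0.053
top 55 [ 0.6567 -0.0679] 0.14
top 70 [0.6505 0.0164] 0.092
top 85 [0.6425 0.1064] 0.124
scene 40 [ 0.6526 -0.1674] 0.162
scene 55 [ 0.6607 -0.0697] 0.111
scene 70 [0.6536 0.0149] 0.046
scene 85 [0.6445 0.1054] 0.049
26.675
```

View pics/end.png

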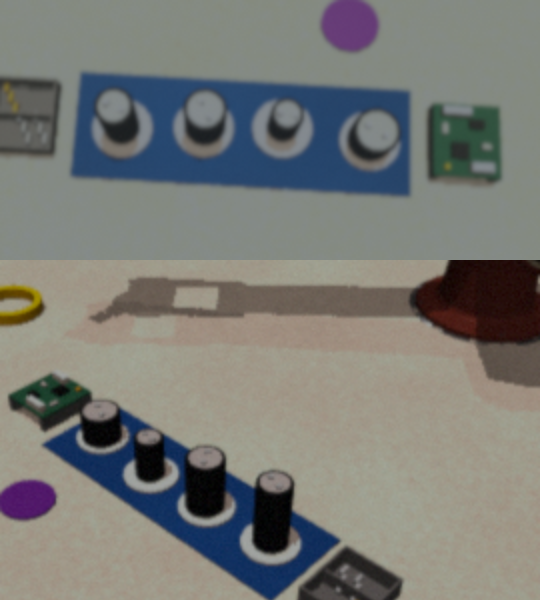

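All four cans stand upright and centred, at (100,425), (150,455), (206,482) and (273,512) in the lower view, in the order 40, 55, 70, 85 from the PCB. Each is within about 2 mm of its disc centre.

```bash
python3 -c "
from plant import *
print(job_done())"
```

```text
the job is handed in; nothing more can be done
None
```

The job is handed in, with no verdict returned: the four capacitors stand upright on the discs in the order 40, 55, 70, 85 mm from the circuit board outward, each within about 2 mm of its disc's centre by camera, and none fell.

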